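# Refit the bottle post of the draining rack

## Robot

A 6-joint arm with a two-finger parallel gripper is mounted at the origin on the work surface. World frame = base frame: x ahead of the robot, y to its left, z up, the work surface at z = 0. Lengths are in m, angles in degrees, forces in N, time in s.
With the tool pointing down it reaches from about 0.275 to 0.85 m from the base axis. Payload 19 kg.
Tool frame: the origin (TCP) lies at the very end of the fingers, on their centre line; the grasp point (between the pads) lies 19 mm behind it (arm.grip_point_offset is the distance from the TCP to the grasp point, in m); z points along the fingers, y is the line along which they close (so a half turn about z gives the same grasp; the last joint's range is limited). The gripper opens to 85 mm and grips with 20 to 120 N. Pads are 22 mm wide; open, the fingers measure 114 mm over their backs; the gripper's body (76 mm by 85 mm) begins 54 mm behind the grasp point. The pads swing forward as they close: fully open they stand 13 mm farther back than shut.
Start: joints at [63.312, 8.623, 82.357, -0, 89.026, -7.678], TCP at [0.187, 0.544, 0.231] pointing down, gripper open.
Joint ranges: [-160.23, 160.23], [-39.13, 120.54], [6.94, 153.29], [-79.49, 259.48], [9.18, 160.14], [-161.06, 161.06]. Speed limits (degrees/s): [108.29, 108.29, 127.2, 172.46, 172.46, 172.46].

## Interface

Orientations are given as a 3x3 rotation matrix whose columns are the frame's x, y, z axes.
In Python, from rig import get_obs, cams, sign_off, arm gives the robot as it stands.
- The arm moves only by the tool drive_tool, never from a script. Its arguments are lists of equal length, an entry for each row: "translation": the shift along the world's x, y, z in cm, a list of three; "spin": the turn about the world's z in degrees. In form: {"translation": [[x, y, z], ...], "spin": [spin, ...]}. A call has 1 to 20 rows; each row shifts and turns the commanded pose from where the row before left it; what a row does not reach is not made up. A row lasts 1/12 s, in which the tool goes at most 41.7 mm and 7.16 degrees, less where a joint would pass 70% of its speed; a pose out of reach is approached as far as the arm can. A call is refused whole if a number of a shift passes 4.17 or a number of a turn 7.16, either way. A call with a gripper value outside its range is refused whole. "grip" is the opening, from 0 (shut) to 1 (fully open), set as the call begins (left out, the last holds). The fingers move at their own pace and stop on an object; "grip_force" is the grip in N (left out, the last holds). Time passes only in rows, so rows that do not move let the fingers close. It gives the time, the measured TCP pose, the force, the opening and the grip force at its end, in the units of the state.
- get_obs(): the state, without advancing time (a new reading comes with each control period).
- cams.capture(name): name is "side" or "top"; returns the picture (420x560x3 uint8, blue, green, red); there is no depth.
- cams.camera_model(name): a dict with "camera_matrix" (3x3 intrinsics, pixels), "k1" (the pictures are not rectified: a ray, as slopes to the right and down, at radius r is drawn at 1 + k1 r^2 times it, then the intrinsics apply), "rvec" (rotation vector, rad) and "tvec" (3), from world to camera coordinates, as OpenCV has them. Camera axes: x right, y down, z forward; pixel columns grow to the right and rows downward; lengths in m; the calibration is good to about 2 mm. A picture is of the moment at which its call begins. camera_model takes no time and is no camera call.
- sign_off(): hands the job in; it is judged then, once.
The state is a dict: "t": time; "q": joint angles; "dq": joint speeds; "joint_efforts": joint torques, N m; "ee_pos": TCP position; "tool_rot": TCP orientation; "contact_force": force on the tool from outside, world axes, zero at the start; "moment": the same for the moment, N m; "finger_gap": opening from 0.0 (shut) to 1.0 (fully open); "grasp_force": force on a finger pad.
Only numpy, scipy, OpenCV 4.12 (cv2) and the standard library are available. Lean on these libraries where they do the work, as an engineer would, in place of code of your own. Each camera call takes 0.05 s, during which the arm holds its last target. There are 200 camera calls.

## Task

The loose purple bottle post was left to drain in the brush stand: fit it back into the draining rack. Stand it upright through the free round opening of the drain deck, feel about on the pad below until it drops into the hidden socket, and leave it fully home and let go. Keep the post from tipping over and leave the upturned beaker, the brush, the bottle and the kidney dish where they are.

Things in the scene. Friction and masses are not known exactly. Their poses are not given: they have to be found in the camera images.
- post: the loose bottle post: plain purple nylon rod, 18 mm diameter, 170 mm long, about 50 g, the lowest 4 mm tapered to 13 mm. Origin at the centre of its foot, z along the rod to its rounded top. At the start it stands upright in the brush stand, foot 6 mm above the counter, the upper 121 mm showing, about 1.3 mm of play all round.
- post_tip (a point): centre of the post's foot (lower end); same axes as the post
- post_top (a point): centre of the post's top end, 170 mm above the foot
- stand: white bottle-brush stand, a tube of 48 mm outer diameter and 55 mm tall with a bore of 20.5 mm, 49 mm deep, on a suction foot of 72 mm diameter; fixed to the counter. Origin at the centre of its underside, z up.
- deck: drain deck: grey slotted plate, 180 (x) by 350 (y) by 6 mm, lying level on the rim of a white drip tray 60 mm high; does not move. Origin at the centre of its top face, 66 mm above the counter, z up. Two round openings of 52 mm, 80 mm either side of the middle along y: that at +y is free, that at -y has its post, under the upturned beaker. Fully home, a post stands 116 mm out of the deck.
- opening (a point): centre of the free opening, on the deck's top face, axes as the deck's. 24 mm below that face lies the tray's flat dark socket pad (100 mm square). In it is the socket: a plain upright blind hole, 20.5 mm wide and 30 mm deep. The deck lies askew on the tray, so the socket's centre is up to 8 mm off the opening's along the deck's x and up to 8 mm along its y, differently each time, not given.
- beaker: cream plastic measuring beaker, 100 mm diameter at the rim and 140 mm tall, upside down on the deck over the other, fitted post; loose. Origin at the centre of the rim it stands on.
- brush: bottle brush with a blue handle with a hanging loop and white bristles, 280 mm long and 42 mm thick, lying on the counter; loose. Its x runs from handle to bristles; origin on the counter about the middle of it.
- sanitiser: white bottle with a blue label and red cap, 64 mm diameter and 170 mm tall, standing on the counter; loose. Origin at the centre of its underside.
- dish: steel kidney dish, 230 mm long (its y), about 105 mm wide and 48 mm tall, standing on the counter; loose. Origin on the counter about the middle of it.
There are look-alikes about, which are no part of the job. There is more than one size of the post; the one meant has the size given above.

How it is judged (in metres and radians):
At the end, for the whole second after the job is handed in: the post stands in the socket, its foot 49 to 58 mm below the deck's top face (home is 54 mm) and within 16 mm sideways of the opening's centre, within 0.12 rad of upright, released and still (z of post_tip in the frame of opening between -0.058 and -0.049 m and horizontal distance between post_tip and opening below 0.016 m and angle between post's own z axis and vertical below 0.12 rad and linear speed of post below 0.02 m/s); the robot touches nothing.
It fails at once if the post is tipped or dropped over (more than 0.7 rad from upright) (angle between post's own z axis and vertical above 0.7 rad).
It fails at once if the upturned beaker is shifted by more than 25 mm (distance of beaker from where it was at the start of the episode above 0.025 m).
It fails at once if the brush is shifted by more than 40 mm (distance of brush from where it was at the start of the episode above 0.04 m).
It fails at once if the bottle is shifted by more than 40 mm (distance of sanitiser from where it was at the start of the episode above 0.04 m).
It fails at once if the kidney dish is shifted by more than 40 mm (distance of dish from where it was at the start of the episode above 0.04 m).
It also fails if it takes over 61 s, if anything falls off the work surface, if the arm or the gripper's body presses on something with over 40 N, if the wrist force passes 120 N, or if a joint passes its speed limit or range.

## Working session

There is one attempt and no reset: what is moved stays moved. The work goes in short steps, Python scripts to look and compute and a tool call to move; the robot and the scene stay as the last step left them, time stands still between calls to the robot, and variables do not carry over. Pictures are saved under pics/ and viewed, at most 10 in all, crops included, and the job is handed in when it is done.

Besides the shell and the picture viewer there is one more tool, called after "Call:" as name([rows], argument=value, ...), one row to a line, values as JSON. drive_tool: Moves the arm, as the interface text tells. Its arguments: {"type":"object","properties":{"translation":{"type":"array","items":{"type":"array","items":{"type":"number"}}},"spin":{"type":"array","items":{"type":"number"}},"grip":{"type":"number"},"grip_force":{"type":"number"}},"required":["translation","spin"]}

```bash
mkdir -p pics
cat > h.py <<'E'
import numpy as np, cv2
from rig import get_obs, cams, sign_off, arm
def M(n):
    m=cams.camera_model(n); return [np.array(m[k],float) for k in("camera_matrix","rvec","tvec")]+[float(m["k1"])]
def ray(n,u,v):
    K,r,t,k=M(n); p=cv2.undistortPoints(np.array([[[u,v]]],float),K,np.array([k,0,0,0,0.]))[0,0]
    R=cv2.Rodrigues(r)[0]; t=t.ravel(); return -R.T@t, R.T@np.array([p[0],p[1],1])
def atz(n,u,v,z):
    c,d=ray(n,u,v); return c+d*(z-c[2])/d[2]
def tri(a,b):
    (c1,d1),(c2,d2)=ray("side",*a),ray("top",*b)
    s=np.linalg.lstsq(np.c_[d1,-d2],c2-c1,rcond=None)[0]; p,q=c1+s[0]*d1,c2+s[1]*d2
    return (p+q)/2,np.linalg.norm(p-q)
def proj(n,P):
    K,r,t,k=M(n); return cv2.projectPoints(np.array(P,float).reshape(-1,1,3),r,t,K,np.array([k,0,0,0,0.]))[0].reshape(-1,2)
E
python3 - <<'E'
from h import *
for n in("side","top"):
    im=cams.capture(n); cv2.imwrite(f"pics/{n}0.png",im); print(n,ray(n,280,210),M(n)[3],M(n)[0][0,0])
o=get_obs(); print(o["t"],o["ee_pos"],o["tool_rot"],o["contact_force"])
E
```

```text
side (array([ 0.44253608, -0.52709689,  0.54240892]), array([ 0.19344266,  0.76176575, -0.61831608])) -0.07297626226697673 413.45684389428305
top (array([0.39778809, 0.01150991, 0.88725428]), array([ 0.21808328,  0.01708262, -0.97579615])) -0.04685346073424746 418.14841975541367
0.1 [0.187224   0.5434413  0.23076619] [[-9.45473495e-01  3.25698731e-01 -4.54562970e-04]
 [ 3.25699027e-01  9.45473020e-01 -9.55407209e-04]
 [ 1.18602108e-04 -1.05136291e-03 -9.99999440e-01]] [ 0.52168261 -0.22121564 -0.46317768]
```

View pics/side0.png

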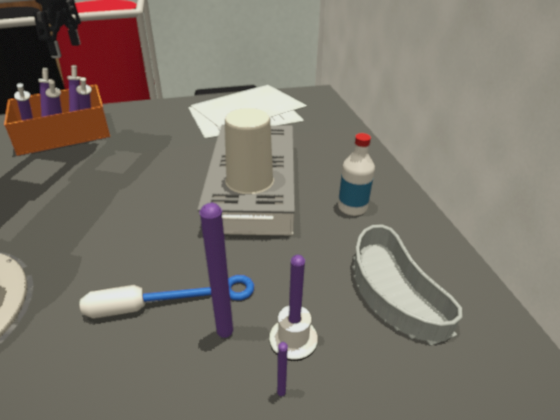

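View pics/top0.png

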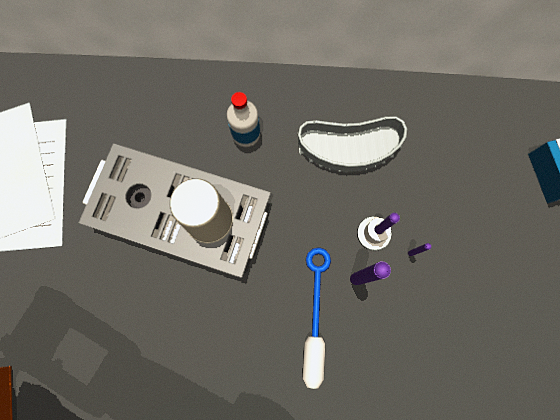

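The side picture shows three purple posts: a tall thick one (side 218,270 / top 372,272), one in the white stand (side 297,290 / top 388,222), and a small one (side 283,370 / top 420,249). The one in the stand fits the description. The free opening is at top (138,195), and the beaker hides it in the side view. Next I'll enlarge to confirm.

Run:
```python
from h import *
s=cv2.imread("pics/side0.png");t=cv2.imread("pics/top0.png")
c=lambda i,x,y,w,h,k:cv2.resize(i[y:y+h,x:x+w],None,fx=k,fy=k,interpolation=cv2.INTER_CUBIC)
a=c(s,255,245,80,120,5); b=np.vstack([c(t,350,200,80,60,5),c(t,100,165,80,60,5)])
cv2.imwrite("pics/c1.png",np.hstack([a,b]))
```

```text
(no output)
```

View pics/c1.png

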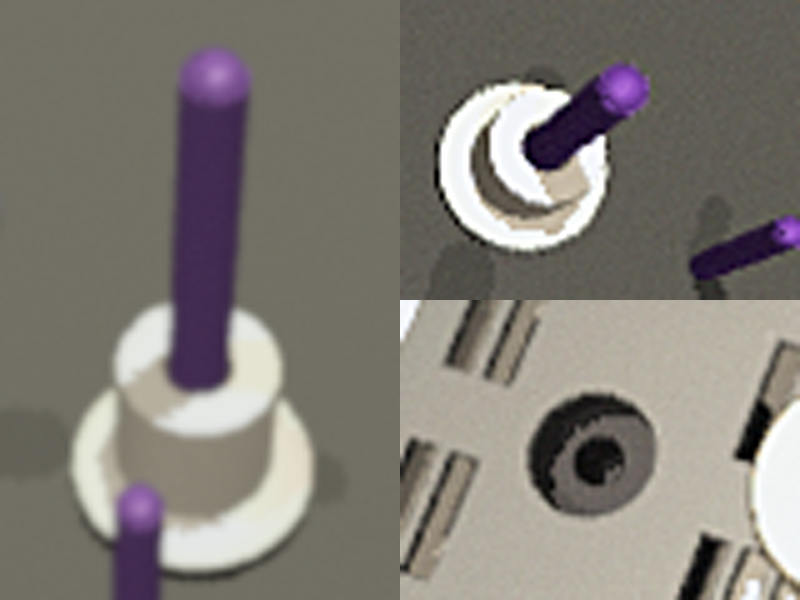

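The crop confirms it: the post sits in the stand's bore. In the side view its top is at (298,259), and in the top view at (395,217). The opening rim is centred at top (138.4,196). Inside it a dark round spot at about (140,197), the right size for the socket, shows on the pad.

Run:
```python
from h import *
print("post top tri",tri((297.8,258),(395,217.5)))
print("post top z.17",atz("top",395,217.5,.17),"side",atz("side",297.8,258.5,.17))
print("post at stand rim",atz("side",294.8,321.5,.055), atz("top",379.5,230.5,.055))
print("foot disc centre",atz("top",375,233,.004),"side",atz("side",293.5,339,.003))
print("opening",atz("top",138.4,196,.066)); p=atz("top",140,197.3,.042);print("socket",p)
for q in((125.6,196),(151.2,196),(138.4,178+5.6),(138.4,203+5)): print(atz("top",*q,.066))
# deck corners in top
for n,q in dict(a=(114,144),b=(80,222),c=(243,277),d=(271,193)).items(): print(n,atz("top",*q,.066))
print("beaker top",atz("top",195,203,.206))
```

```text
post top tri (array([ 0.55525312, -0.17636255,  0.17741873]), np.float64(0.0003690756964965027))
post top z.17 [ 0.55670834 -0.1783016   0.17      ] side [ 0.5574989  -0.17006844  0.17      ]
post at stand rim [ 0.55469409 -0.18111423  0.055     ] [ 0.55344562 -0.17727542  0.055     ]
foot disc centre [ 0.55697902 -0.17922522  0.004     ] side [ 0.55622281 -0.17496148  0.003     ]
opening [0.59321281 0.31619857 0.066     ]
socket [0.59632389 0.32132145 0.042     ]
[0.59165342 0.34263882 0.066     ]
[0.59476952 0.28984316 0.066     ]
[0.61937056 0.3198405  0.066     ]
[0.56824484 0.31274576 0.066     ]
a [0.70270493 0.38409365 0.066     ]
b [0.53217106 0.42847061 0.066     ]
c [0.44371907 0.08959943 0.066     ]
d [0.6155702  0.04629505 0.066     ]
beaker top [0.55350573 0.16673087 0.206     ]
```

Run:
```python
from h import *
print("tall top",tri((211,211),(381,270)), "base",atz("side",225,336,0))
print("small top",tri((283,347),(428,246)), "bottle",tri((363,140),(239,100)),"brush tip",atz("top",318,258,.01))
print(arm, [a for a in dir(arm) if a[0]!='_'], arm.grip_point_offset)
```

```text
tall top (array([ 0.45734935, -0.13825414,  0.23990093]), np.float64(0.0002611421093072235)) base [ 0.45585856 -0.14389404  0.        ]
small top (array([ 0.51809867, -0.2551919 ,  0.11388014]), np.float64(0.0005336635598780896)) bottle (array([0.76757043, 0.11478203, 0.1636916 ]), np.float64(0.0008512724836439434)) brush tip [ 0.49567945 -0.05892986  0.01      ]
<Robot object at 0x7fe323ab8050> ['IKError', 'grip_point_offset'] 0.0187
```

Call:
drive_tool([
  [1, -2, 0.7],
  [1, -2, 0.7],
  [1, -2, 0.7],
  [1, -2, 0.7],
  [1, -2, 0.7],
  [1, -2, 0.7],
  [1, -2, 0.7],
  [1, -2, 0.7],
  [1, -2, 0.7],
  [1, -2, 0.7],
  [1, -2, 0],
  [1, -2, 0],
  [1, -2, 0],
  [1, -2, 0],
  [1, -2, 0],
  [1, -2, 0],
  [1, -2, 0],
  [1, -2, 0],
  [1, -2, 0],
  [1, -2, 0],
], spin=[0, 0, 0, 0, 0, 0, 0, 0, 0, 0, 0, 0, 0, 0, 0, 0, 0, 0, 0, 0], grip=1)

```text
t: 1.77
ee_pos: [0.3875, 0.1425, 0.3011]
tool_rot: [[-0.945, 0.326, -0.0], [0.326, 0.945, -0.0], [0.0, -0.0, -1.0]]
contact_force: [1.1, 0.6, -0.0]
finger_gap: 0.999
grasp_force: 0.0
```

Call:
drive_tool([
  [1, -2, 0],
  [1, -2, 0],
  [1, -2, 0],
  [1, -2, 0],
  [1, -2, 0],
  [1, -2, 0],
  [1, -2, 0],
  [1, -2, 0],
  [1, -2, 0],
  [1, -2, 0],
  [1, -2, 0],
  [1, -2, 0],
  [1, -2, 0],
  [1, -2, 0],
  [1, -2, 0],
  [1, -2, 0],
  [0.85, -0.05, 0],
  [0, 0, 0],
  [0, 0, 0],
], spin=[0, 0, 0, 0, 0, 0, 0, 0, 0, 0, 0, 0, 0, 0, 0, 0, 0, 0, 0])

```text
t: 3.35
ee_pos: [0.5558, -0.1765, 0.3008]
tool_rot: [[-0.946, 0.326, -0.001], [0.326, 0.946, 0.001], [0.001, 0.0, -1.0]]
contact_force: [0.0, -0.3, -0.6]
finger_gap: 0.999
grasp_force: 0.0
```

Call:
drive_tool([
  [0, 0, -2],
  [0, 0, -2],
  [0, 0, -2],
  [0, 0, -2],
  [0, 0, -2],
  [0, 0, -0.8],
  [0, 0, 0],
], spin=[0, 0, 0, 0, 0, 0, 0])

```text
t: 3.93
ee_pos: [0.5549, -0.1758, 0.1919]
tool_rot: [[-0.946, 0.325, -0.002], [0.325, 0.946, 0.001], [0.003, 0.0, -1.0]]
contact_force: [0.1, 0.3, 0.7]
finger_gap: 0.995
grasp_force: 0.0
```

Run:
```python
from h import *
s=cams.capture("side"); o=get_obs(); print(o["ee_pos"],proj("side",[o["ee_pos"]]))
cv2.imwrite("pics/c2.png",cv2.resize(s[160:360,200:400],None,fx=3,fy=3,interpolation=cv2.INTER_CUBIC))
```

```text
[ 0.55548551 -0.17619941  0.19348007] [[298.31669096 248.54908814]]
```

View pics/c2.png

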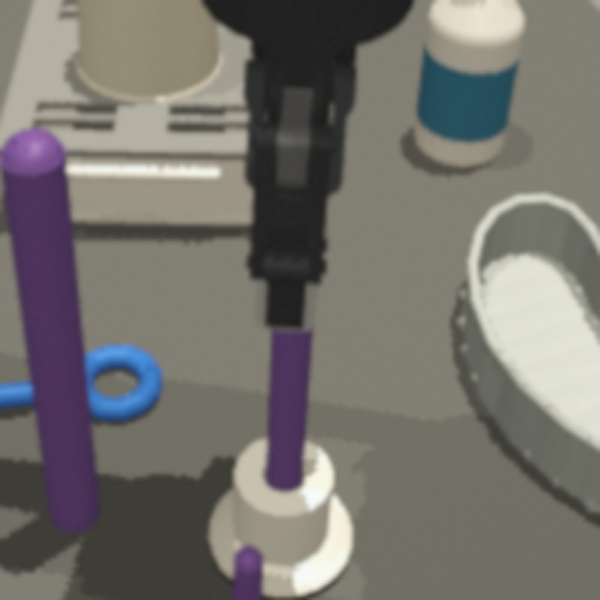

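The fingers straddle the post in line with it: the post enters at crop (290,330) and the near finger is at (287,300). Now down and close.

Call:
drive_tool([
  [0, 0, -1.5],
  [0, 0, -1.5],
  [0, 0, -1.5],
  [0, 0, -1.5],
  [0, 0, -1.3],
  [0, 0, 0],
  [0, 0, 0],
], spin=[0, 0, 0, 0, 0, 0, 0])

```text
t: 4.57
ee_pos: [0.5561, -0.1769, 0.1215]
tool_rot: [[-0.946, 0.326, 0.001], [0.326, 0.946, -0.0], [-0.001, -0.0, -1.0]]
contact_force: [1.0, -0.2, 0.4]
finger_gap: 0.999
grasp_force: 0.0
```

Call:
drive_tool([
  [0, 0, 0],
  [0, 0, 0],
  [0, 0, 0],
  [0, 0, 0],
  [0, 0, 0],
  [0, 0, 0],
  [0, 0, 0],
  [0, 0, 0],
  [0, 0, 0],
  [0, 0, 0],
  [0, 0, 0],
  [0, 0, 0],
], spin=[0, 0, 0, 0, 0, 0, 0, 0, 0, 0, 0, 0], grip=0, grip_force=40)

```text
t: 5.57
ee_pos: [0.556, -0.1769, 0.1206]
tool_rot: [[-0.945, 0.326, 0.001], [0.326, 0.945, -0.0], [-0.001, -0.0, -1.0]]
contact_force: [0.5, 1.3, 5.2]
finger_gap: 0.198
grasp_force: 38.9
```

Call:
drive_tool([
  [0, 0, 0.5],
  [0, 0, 1],
  [0, 0, 1.5],
  [0, 0, 1.5],
  [0, 0, 1.5],
  [0, 0, 1.5],
  [0, 0, 1.5],
  [0, 0, 1.5],
  [0, 0, 1.5],
  [0, 0, 1.5],
  [0, 0, 1.5],
  [0, 0, 1.5],
  [0, 0, 1.5],
  [0, 0, 1.5],
  [0, 0, 1.5],
  [0, 0, 1],
  [0, 0, 0.5],
  [0, 0, 0],
], spin=[0, 0, 0, 0, 0, 0, 0, 0, 0, 0, 0, 0, 0, 0, 0, 0, 0, 0])

```text
t: 7.07
ee_pos: [0.5559, -0.177, 0.3464]
tool_rot: [[-0.945, 0.326, 0.001], [0.326, 0.945, -0.001], [-0.001, -0.0, -1.0]]
contact_force: [0.1, -0.7, -1.3]
finger_gap: 0.199
grasp_force: 39.1
```

Call:
drive_tool([
  [0, 1, 0],
  [0.2, 2, 0],
  [0.2, 2.5, 0],
  [0.2, 2.5, 0],
  [0.2, 2.5, 0],
  [0.2, 2.5, 0],
  [0.2, 2.5, 0],
  [0.2, 2.5, 0],
  [0.2, 2.5, 0],
  [0.2, 2.5, 0],
  [0.2, 2.5, 0],
  [0.2, 2.5, 0],
  [0.2, 2.5, 0],
  [0.2, 2.5, 0],
  [0.2, 2.5, 0],
  [0.2, 2.5, 0],
  [0.2, 2.5, 0],
  [0.2, 2.5, 0],
  [0.2, 2.5, 0],
  [0.2, 2.5, 0],
], spin=[0, 0, 0, 0, 0, 0, 0, 0, 0, 0, 0, 0, 0, 0, 0, 0, 0, 0, 0, 0])

```text
t: 8.73
ee_pos: [0.593, 0.3049, 0.3442]
tool_rot: [[-0.946, 0.326, -0.002], [0.326, 0.946, -0.001], [0.001, -0.001, -1.0]]
contact_force: [0.2, -0.4, -0.4]
finger_gap: 0.201
grasp_force: 39.0
```

Call:
drive_tool([
  [0.2, 2, 0],
  [0, 1, 0],
  [0, 1, 0],
  [0, 0, 0],
  [0, 0, 0],
  [0, 0, 0],
], spin=[0, 0, 0, 0, 0, 0])

```text
t: 9.23
ee_pos: [0.5958, 0.3422, 0.3454]
tool_rot: [[-0.945, 0.326, 0.0], [0.326, 0.945, -0.0], [-0.0, -0.0, -1.0]]
contact_force: [0.3, 0.1, 0.2]
finger_gap: 0.197
grasp_force: 39.1
```

Call:
drive_tool([
  [0, -1, 0],
  [0, -1.1, 0],
  [0, 0, -2],
  [0, 0, -2],
  [0, 0, -2],
  [0, 0, -2],
  [0, 0, -2],
  [0, 0, -2],
  [0, 0, -2],
  [0, 0, -1],
  [0, 0, 0],
  [0, 0, 0],
], spin=[0, 0, 0, 0, 0, 0, 0, 0, 0, 0, 0, 0])

```text
t: 10.23
ee_pos: [0.596, 0.3213, 0.196]
tool_rot: [[-0.945, 0.326, 0.0], [0.326, 0.945, -0.0], [-0.0, 0.0, -1.0]]
contact_force: [-0.7, -0.5, 0.4]
finger_gap: 0.202
grasp_force: 39.1
```

Run:
```python
from h import *
s=cams.capture("side");t=cams.capture("top"); o=get_obs(); print(o["ee_pos"],o["contact_force"],proj("side",[o["ee_pos"],o["ee_pos"]-[0,0,.1146]]),proj("top",[o["ee_pos"]-[0,0,.1146]]))
c=lambda i,x,y,w,h,k:cv2.resize(i[y:y+h,x:x+w],None,fx=k,fy=k,interpolation=cv2.INTER_CUBIC)
cv2.imwrite("pics/c3.png",np.hstack([c(s,190,60,100,140,4),c(t,80,130,100,140,4)]))
```

```text
[0.59633922 0.32188767 0.19699892] [ 0.91654658  0.25821931 -0.90395722] [[254.25068389  89.30688797]
 [255.44355102 136.37925101]] [[133.11586948 192.27784094]]
```

View pics/c3.png

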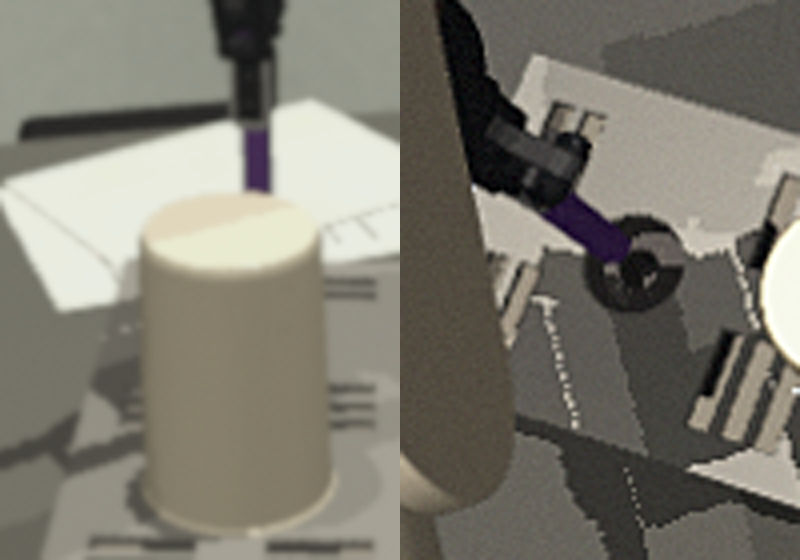

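The top crop shows the foot at about (134,192), within about 1 px of where I predicted it, with the socket visible at (139,197). The post is on line, so I lower it gently.

Call:
drive_tool([
  [0, 0, -1],
  [0, 0, -1],
  [0, 0, -1],
  [0, 0, -0.5],
  [0, 0, -0.2],
  [0, 0, -0.2],
  [0, 0, -0.2],
  [0, 0, -0.2],
  [0, 0, -0.2],
  [0, 0, 0],
], spin=[0, 0, 0, 0, 0, 0, 0, 0, 0, 0])

```text
t: 11.17
ee_pos: [0.5958, 0.3221, 0.15]
tool_rot: [[-0.945, 0.326, -0.0], [0.326, 0.945, -0.0], [0.0, -0.0, -1.0]]
contact_force: [1.0, 0.7, -1.1]
finger_gap: 0.199
grasp_force: 39.1
```

Call:
drive_tool([
  [0, 0, -0.2],
  [0, 0, -0.2],
  [0, 0, -0.2],
  [0, 0, -0.2],
  [0, 0, -0.2],
  [0, 0, 0],
], spin=[0, 0, 0, 0, 0, 0])

```text
t: 11.67
ee_pos: [0.5957, 0.3221, 0.1397]
tool_rot: [[-0.945, 0.326, -0.0], [0.326, 0.945, -0.0], [0.0, -0.0, -1.0]]
contact_force: [1.4, 0.8, -2.1]
finger_gap: 0.198
grasp_force: 39.1
```

Call:
drive_tool([
  [0, 0, -0.2],
  [0, 0, -0.2],
  [0, 0, -0.2],
  [0, 0, -0.2],
  [0, 0, -0.2],
  [0, 0, -0.2],
  [0, 0, 0],
], spin=[0, 0, 0, 0, 0, 0, 0])

```text
t: 12.25
ee_pos: [0.5957, 0.3221, 0.1278]
tool_rot: [[-0.945, 0.326, -0.0], [0.326, 0.945, -0.0], [0.0, -0.0, -1.0]]
contact_force: [0.0, 1.1, -1.3]
finger_gap: 0.2
grasp_force: 39.1
```

Call:
drive_tool([
  [0, 0, -0.1],
  [0, 0, -0.1],
  [0, 0, 0],
  [0, 0, 0],
], spin=[0, 0, 0, 0])

```text
t: 12.58
ee_pos: [0.5959, 0.3222, 0.1266]
tool_rot: [[-0.945, 0.326, 0.0], [0.326, 0.945, 0.0], [-0.0, 0.0, -1.0]]
contact_force: [-0.2, 0.8, 4.2]
finger_gap: 0.199
grasp_force: 39.4
```

The floor is felt at TCP z 0.1266, exactly the expected home height. Release and retreat straight up.

Call:
drive_tool([
  [0, 0, 0],
  [0, 0, 0],
  [0, 0, 0],
  [0, 0, 0],
  [0, 0, 0],
  [0, 0, 0],
  [0, 0, 0],
  [0, 0, 0],
  [0, 0, 0],
  [0, 0, 0],
  [0, 0, 0],
  [0, 0, 0],
], spin=[0, 0, 0, 0, 0, 0, 0, 0, 0, 0, 0, 0], grip=1)

```text
t: 13.58
ee_pos: [0.5958, 0.3221, 0.1263]
tool_rot: [[-0.945, 0.326, 0.0], [0.326, 0.945, -0.0], [-0.0, -0.0, -1.0]]
contact_force: [-0.0, -0.1, 0.9]
finger_gap: 1.004
grasp_force: 0.0
```

Call:
drive_tool([
  [0, 0, 0.5],
  [0, 0, 1],
  [0, 0, 1.5],
  [0, 0, 2],
  [0, 0, 2],
  [0, 0, 2],
  [0, 0, 2],
  [0, 0, 2],
  [0, 0, 2],
  [0, 0, 2],
  [0, 0, 0],
  [0, 0, 0],
], spin=[0, 0, 0, 0, 0, 0, 0, 0, 0, 0, 0, 0])

```text
t: 14.58
ee_pos: [0.596, 0.3222, 0.2982]
tool_rot: [[-0.945, 0.326, 0.003], [0.326, 0.945, 0.001], [-0.002, 0.002, -1.0]]
contact_force: [0.5, 0.4, -1.1]
finger_gap: 1.001
grasp_force: 0.0
```

Run:
```python
from h import *
t=cams.capture("top");s=cams.capture("side"); print(proj("top",[[.596,.322,.182],[.596,.322,.066]]),proj("side",[[.596,.322,.182]]))
c=lambda i,x,y,w,h,k:cv2.resize(i[y:y+h,x:x+w],None,fx=k,fy=k,interpolation=cv2.INTER_CUBIC)
cv2.imwrite("pics/c4.png",np.hstack([c(s,190,40,100,140,4),c(t,80,130,100,140,4)]))
```

```text
[[113.75974898 177.88625074]
 [135.79877836 194.51964243]] [[254.25158057  95.845323  ]]
```

View pics/c4.png

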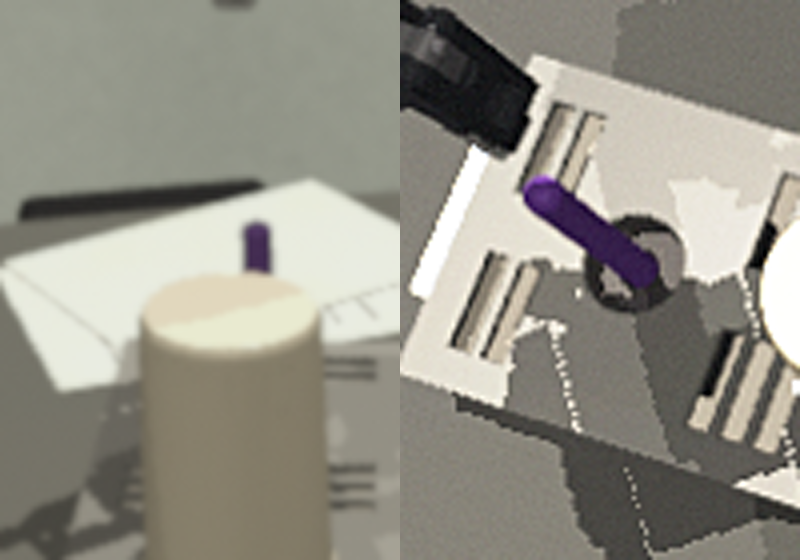

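The post stands alone in the opening. Its top is at top view (115,178) and side view (254,97), matching the home-height prediction of (114,178) and (254,96). The gripper is clear.

```bash
python3 -c "
from rig import *
print(sign_off())"
```

```text
the job is handed in; nothing more can be done
None
```

The purple post is back in the draining rack: fully home in the socket, upright and released. The gripper is clear, the job took about 15 s of arm time, and it is handed in; the sign-off returned no verdict.

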